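# Pin the vegetable cutter's post and snap the ring shut

## Robot

A 6-joint arm with a two-finger parallel gripper is mounted at the origin on the work surface. World frame = base frame: x ahead of the robot, y to its left, z up, the work surface at z = 0. Lengths are in mm, angles in rad, forces in N, time in s.
With the tool pointing down it reaches from about 350 to 975 mm from the base axis. Payload 7.1 kg.
Tool frame: the origin (TCP) lies midway between the tips of the shut fingers; the grasp point (between the pads) lies 19 mm behind it (ctrl.grasp_offset is the distance from the TCP to the grasp point, in mm); z points along the fingers, y is the line along which they close (so a half turn about z gives the same grasp; the last joint's range is limited). The gripper opens to 88 mm and grips with 3 to 60 N. Pads are 20 mm wide; open, the fingers measure 115 mm over their backs; the gripper's body (75 mm by 178 mm) begins 61 mm behind the grasp point.
Start: joints at [1.103, 0.423, 1.63, -0, 1.089, -0.019], TCP at [271.145, 563.103, 222.675] pointing down, gripper open.
Joint ranges: [-3, 3], [-0.9, 2.11], [0.09, 2.58], [-1.31, 4.45], [0.11, 2.69], [-2.54, 2.54]. Speed limits (rad/s): [2.39, 2.39, 3.01, 3.14, 3.14, 3.14].

## Interface

Orientations are given as a rotation vector (axis times angle).
In Python, from workcell import sensors, viewer, ctrl gives the robot as it stands. The module is installed in compiled form; this text tells all that it offers.
- The arm moves only by the shell command python3 -m handwheel 'ROWS'. ROWS is JSON, a list of rows, each a list of 7 numbers: the shift along the tool's x, y, z in mm, then the turn, a rotation vector about the tool's x, y, z in rad, then the closure, from 0 (fully open) to 1 (shut). In form: [[x, y, z, rx, ry, rz, jaw], ...]. A call has 1 to 10 rows; each row shifts and turns the commanded pose from where the row before left it, along the tool's axes as they then stand; what a row does not reach is not made up. A row lasts 1/8 s, in which the tool goes at most 62.5 mm and 10.7 degrees, less where a joint would pass 70% of its speed; a pose out of reach is approached as far as the arm can. A call is refused whole if a number of a shift passes 62.5 or a number of a turn 0.188, either way. A call with a gripper value outside its range is refused whole. The fingers move at their own pace and stop on an object; the grip force is fixed at half the most. Time passes only in rows, so rows that do not move let the fingers close. It gives the time, the measured TCP pose, the force, the opening and the grip force at its end, in the units of the state.
- sensors.get_obs(): the state, without advancing time (a new reading comes with each control period).
- viewer.get_image(name): name is "scene" or "top" or "wrist"; returns a dict with "frame" (420x560x3 uint8, blue, green, red), "fov_y" (degrees; the focal length in pixels is half the picture's height over the tangent of half this angle, whatever the lens; pixels are square), "cx", "cy" (the principal point, pixels), "R" (3x3) and "t" (3): a world point X has camera coordinates R X + t. Camera axes: x right, y down, z forward; pixel columns grow to the right and rows downward; lengths in mm; the calibration is good to about 2 mm. A picture is of the moment at which its call begins. There is no depth.
- ctrl.close_job(): hands the job in; it is judged then, once.
The state is a dict: "t": time; "qpos": joint angles; "qvel": joint speeds; "joint_torque": joint torques, N m; "ee_pos": TCP position; "orientation": TCP orientation; "ft_force": force on the tool from outside, world axes, zero at the start; "moment": the same for the moment, N m; "width": finger opening in mm; "grasp_force": force on a finger pad.
Only numpy, scipy, OpenCV 4.12 (cv2) and the standard library are available. Lean on these libraries where they do the work, as an engineer would, in place of code of your own. Each camera call takes 0.05 s, during which the arm holds its last target. There are 200 camera calls.

## Task

Take the linchpin from its wooden rest and push it fully home, shoulder against the post, through the square cross hole of the vegetable cutter's post; feel for the hole and never force it (keep the push below 30 N). Let the pin go, then press its sprung ring down over the post until it snaps past the end of the pin and stays there, pressing with no more than 25 N, and leave the mills and the cruet standing where they are.

Things in the scene. Friction and masses are not known exactly. Their poses are not given: they have to be found in the camera images.
- cutter: Bench vegetable cutter, fixed. Base plate 170 x 150 mm (x, y), 20 mm high, black strip along its +x edge; blade disc 116 mm across at 32 mm; 36 mm square grey sleeve up to 86 mm; above it an upright steel post 32 mm (x) by 30 mm (y), top at 126 mm, with a cross hole. Origin: centre of the underside; z up. The pin goes in along +x; home, its shoulder lies on the post's -x face, at x = -16 mm.
- hole_mouth (a point): Middle of the cutter, on the post's -x face, 110 mm up: the height of the 12 x 12 mm square hole, which runs through the post (32 mm) along the cutter's x; its mouth flares 2 mm at top and bottom. Only x and height are true: the post sits on a clamped slide (slice thickness) and stands up to 10 mm to either side along the cutter's y. That is not reported: feel or see it. It does not yield.
- pin: Loose steel linchpin, 140 g, level in a wooden rest, ring side up. Origin: on its axis at the shoulder; x along the shank to the tip, z up. Square shank 10 x 10 mm to x = 37 mm, tapering to 8.4 mm at 43 mm, then a cross barrel (9 mm round, 9 mm wide along y) centred at x = 48 mm. Behind the shoulder a head 12 mm long, 22 wide, 18 tall, then the black grip. Home, the tip stands 20 mm out of the post's far side.
- pin_tip (a point): End of the linchpin's barrel, 52.5 mm ahead of the shoulder on its axis; same axes as the pin.
- pin_grip (a point): Middle of the linchpin's flat black grip, 32 mm behind the shoulder (pin x = -32 mm), where to grasp it: 12 mm wide (y), 18 mm tall, running from 12 to 48 mm behind the shoulder. Same axes as the pin. At the start it overhangs the rest, 62 mm above the worktop, with free room below and beside.
- ring_hinge (a point): Centre of the sprung ring's hinge, on the pin's axis 6 mm behind the shoulder; the hinge runs along the pin's y. The ring's two side wires (4 mm thick) run 20 mm to either side of the axis, so that the ring passes over the post.
- ring_bow: Far part of the sprung ring: cross wire 4 mm thick, 57 mm from the hinge, with a flat steel thumb tab outside it, 26 mm long, 22 mm wide, 4 mm thick. Origin: 70 mm from the hinge, about the tab's centre; x away from the hinge. It draws out along x up to 6 mm against a spring (7 N per mm); passing the barrel draws it out 3.5 mm. Press the tab clear of the pin's end.
- lock_ring (a joint): Ring angle, rad. 0 = sprung open, ring leaning 0.65 rad up from the pin's axis, over the tip; 0.65 = cross wire level with the barrel's end; about 0.74 or more = snapped past and held under the barrel; hard stop 0.86. A weak spring opens it, so it springs back unless it passes the barrel, which takes about 4 to 10 N on the tab; let go, it eases back from the stop onto the barrel and stays.
- wood_mill: Light wooden pepper mill, 58 mm across, 180 mm tall, standing; origin at the centre of its underside. Not to be disturbed.
- black_mill: Black pepper mill, 55 mm across, 162 mm tall, standing; origin at the centre of its underside. Not to be disturbed.
- oil_cruet: Clay oil cruet with a cork, 76 mm across, 142 mm tall, standing; origin at the centre of its underside. Not to be disturbed.

How it is judged:
By the outcome, as a careful person would: the job done as asked, in the order asked, and still so for the second after the job is handed in, with the robot touching nothing.
It also fails if it takes over 72 s, if anything falls off the work surface, if the arm or the gripper's body presses on something with over 40 N, if the wrist force passes 120 N, or if a joint passes its speed limit or range.

## Working session

There is one attempt and no reset: what is moved stays moved. The work goes in short steps, Python scripts to look and compute and a shell command to move; the robot and the scene stay as the last step left them, time stands still between calls to the robot, and variables do not carry over. Pictures are saved under pics/ and viewed, at most 10 in all, crops included, and the job is handed in when it is done.

```bash
mkdir -p pics; cat > h.py <<'E'
import numpy as np, cv2, json
from scipy.spatial.transform import Rotation as Ro
from workcell import sensors, viewer, ctrl
def snap(name,fn):
    d=viewer.get_image(name); cv2.imwrite('pics/'+fn+'.png',d['frame']); np.savez('pics/'+fn+'.npz',R=d['R'],t=d['t'],f=d['frame'].shape[0]/2/np.tan(np.radians(d['fov_y'])/2),c=[d['cx'],d['cy']]); return d
def ray(fn,u,v):
    d=np.load('pics/'+fn+'.npz'); R,t=d['R'],d['t']
    r=R.T@np.array([(u-d['c'][0])/d['f'],(v-d['c'][1])/d['f'],1]); return -R.T@t,r
def onz(fn,u,v,z):
    o,r=ray(fn,u,v); return o+r*(z-o[2])/r[2]
def proj(fn,X):
    d=np.load('pics/'+fn+'.npz'); p=d['R']@np.array(X,float)+d['t']; return d['c']+d['f']*p[:2]/p[2]
E
python3 - <<'E'
from h import *
for n in ('scene','top'): 
    snap(n,n+'0'); print(n,np.load('pics/'+n+'0.npz')['f'],ray(n+'0',280,210))
o=sensors.get_obs(); print(o['orientation'],ctrl.grasp_offset,o['width'])
E
```

```text
scene 410.5783201836189 (array([1067.9266964 , -438.09922902,  571.61609502]), array([-0.56939722,  0.53331   , -0.62561331]))
top 486.60481470387333 (array([464.18032797, -19.92017948, 956.39500216]), array([ 0.21845602, -0.04232352, -0.97521174]))
[-6.99027186e-01 -3.06247180e+00  2.19349666e-03] 18.700000000000003 88.38383886243565
```

View pics/top0.png

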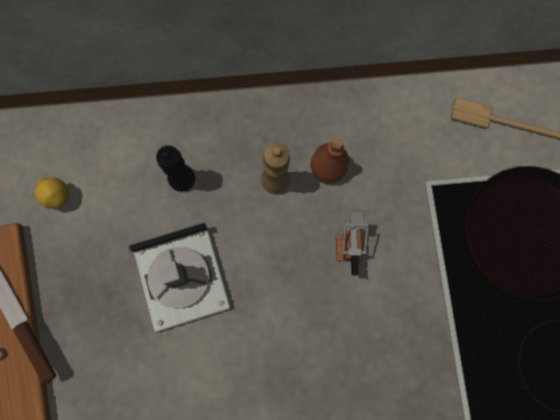

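View pics/scene0.png

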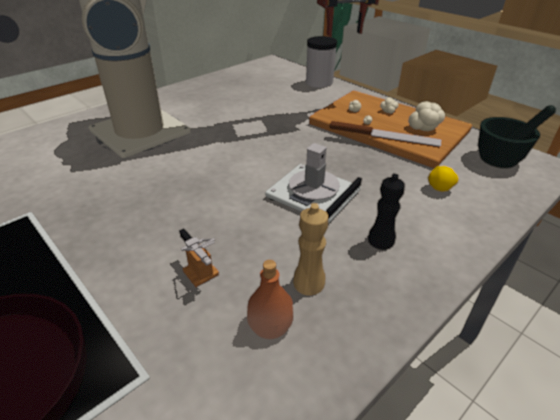

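The top view shows the cutter at about (180,278) with its black strip on the upper (+x) side, and the pin in its rest at about (354,245) with the grip at (355,265). The mills stand at (180,178) and (276,180), the cruet at (330,162). Next I enlarge both views around the cutter and the pin.

```bash
python3 - <<'E'
import cv2,numpy as np
a=cv2.imread('pics/top0.png'); b=cv2.imread('pics/scene0.png')
r=lambda i,x,y,w,h:cv2.resize(i[y:y+h,x:x+w],(400,300),interpolation=cv2.INTER_CUBIC)
g=np.vstack([np.hstack([r(a,120,220,120,90+0),r(a,310,205,100,75)]),np.hstack([r(b,255,130,120,90),r(b,160,215,100,75)])])
g=np.clip(g.astype(float)*1.6,0,255).astype('uint8')
cv2.imwrite('pics/z.png',g)
from h import *
for n,u,v,z in [('strip L',131,248,20),('strip R',206,226,20),('nearL',156,329,20),('nearR',229,308,20),('grip end',355,272,62),('wood',276,188,0),('black',182,184,0),('cruet',330,168,0),('grip front',355,262,71)]:
    print(n,onz('top0',u,v,z).round())
E
```

```text
strip L [625. 235.  20.]
strip R [655.  87.  20.]
nearL [468. 193.  20.]
nearR [494.  54.  20.]
grip end [ 536. -185.   62.]
wood [725. -58.   0.]
black [751. 132.   0.]
cruet [ 757. -172.    0.]
grip front [ 553. -185.   71.]
```

View pics/z.png

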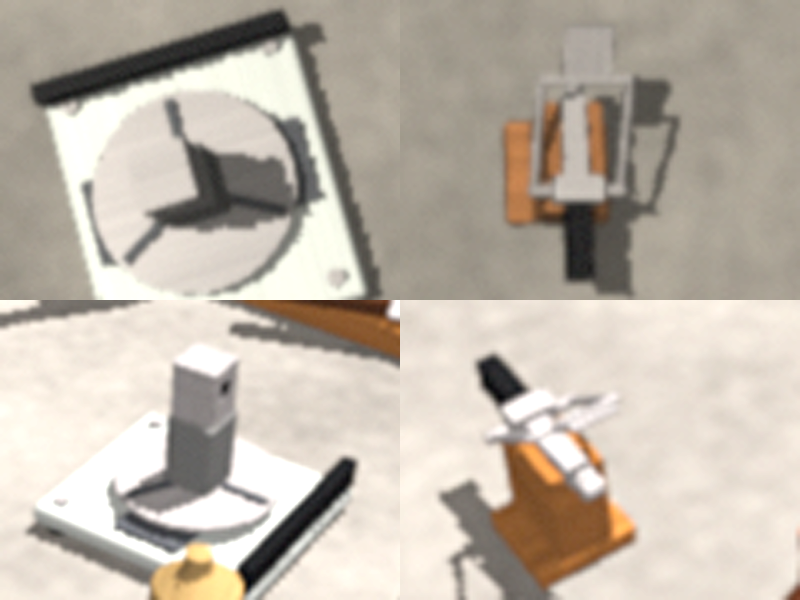

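The zoom shows the cutter turned slightly to the left and the post standing near the disc's centre. The hole shows on the +x face, and the pin lies nearly along world +x with the ring over its tip. Next I refine both yaws.

```bash
python3 - <<'E'
from h import *
g=onz('top0',354.9,265,71);h=onz('top0',354.9,252,71);b=onz('top0',354.3,231,66);print('pin',g,h,b,np.arctan2((b-g)[1],(b-g)[0]))
# cutter fit: corners of white plate / strip in top crop (scale 10/3)
P=[(33,92),(284,10),(300,38),(48,112)]
for p in P: print(onz('top0',120+p[0]*.3,220+p[1]*.3,22).round(1))
# disc centre (crop ellipse 92..302, 88..293) at z=32
print('disc',onz('top0',120+197*.3,220+190*.3,32))
# post top corners in scene crop (scale 10/3, origin 255,130)
for p in [(172,58),(205,42),(238,57),(206,76)]: print('post',onz('scene0',255+p[0]*.3,130+p[1]*.3-90,126).round(1))
o=sensors.get_obs(); print(Ro.from_rotvec(o['orientation']).as_matrix().round(3))
E
```

```text
pin [ 547.6432819  -184.31870274   71.        ] [ 571.31152251 -187.39072099   71.        ] [ 611.03889023 -192.28939098   66.        ] -0.12507305316508383
[626.  236.1  22. ]
[661.   87.8  22. ]
[643.5  79.6  22. ]
[613.5 227.8  22. ]
disc [559.52285473 142.56439982  32.        ]
post [140. 544. 126.]
post [128.6 603.  126. ]
post [181.  594.1 126. ]
post [197.  531.5 126. ]
[[-0.901  0.434 -0.001]
 [ 0.434  0.901 -0.001]
 [ 0.    -0.001 -1.   ]]
```

```bash
python3 - <<'E'
from h import *
for p in [(172,58),(205,42),(238,57),(206,76)]: print('post',onz('scene0',255+p[0]*.3,130+p[1]*.3,126).round(1))
snap('wrist','w0'); o=sensors.get_obs(); A=Ro.from_rotvec(o['orientation']).as_matrix()
c,r=ray('w0',280,210); print('cam in tool',A.T@(c-o['ee_pos']),'dir',A.T@r, np.load('pics/w0.npz')['f'])
E
```

```text
post [543.4 129.9 126. ]
post [543.5 160.8 126. ]
post [571.2 162.3 126. ]
post [573.6 129.7 126. ]
cam in tool [  71.67713423    0.77455435 -162.28941451] dir [-0.25066631 -0.00363464  0.96811345] 337.32646793418087
```

```bash
python3 -m handwheel '[[0,0,0,0,0,-0.162,0],[0,0,0,0,0,-0.162,0],[-26,-50,0,0,0,0,0],[-26,-50,0,0,0,0,0],[-26,-50,0,0,0,0,0],[-26,-50,0,0,0,0,0],[-26,-50,0,0,0,0,0],[-26,-50,0,0,0,0,0]]'
```

```text
t: 1.15
ee_pos: [388.9, 244.3, 222.7]
orientation: [0.195, 3.135, 0.0]
ft_force: [0.8, -0.4, -0.2]
width: 87.6
grasp_force: 0.0
```

```bash
python3 -m handwheel '[[-50,-25,0,0,0,0,0],[-50,-25,0,0,0,0,0],[-40,-24,0,0,0,0,0],[0,0,0,0,0,0,0]]'; python3 - <<'E'
from h import *
d=snap('wrist','w1'); f=np.clip(d['frame']*1.5,0,255); cv2.imwrite('pics/w1b.png',f)
E
```

```text
t: 1.65
ee_pos: [520.3, 153.4, 222.4]
orientation: [0.201, 3.135, -0.0]
ft_force: [-0.1, 0.7, -0.0]
width: 87.3
grasp_force: 0.0[ WARN:0@0.615] global loadsave.cpp:1063 imwrite_ Unsupported depth image for selected encoder is fallbacked to CV_8U.
```

View pics/w1b.png

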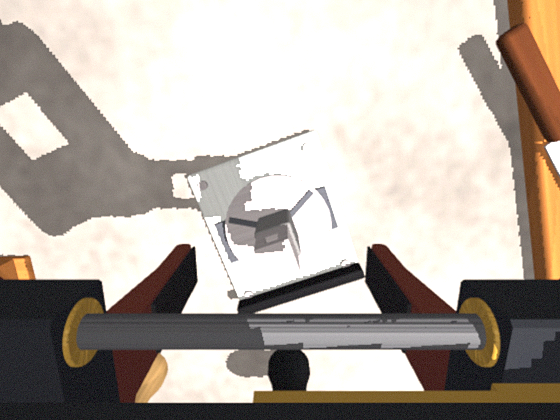

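The wrist view shows the whole cutter between the fingers: near corners at (189,177) and (312,130), strip from (238,306) to (362,270), post around (270,235). I enlarge the post.

```bash
python3 - <<'E'
from h import *
a=cv2.imread('pics/w1.png')[115:325,170:380]
cv2.imwrite('pics/w1c.png',cv2.resize(np.hstack([a[:,:],]),(600,600),interpolation=cv2.INTER_CUBIC))
E
```

```text
(no output)
```

View pics/w1c.png

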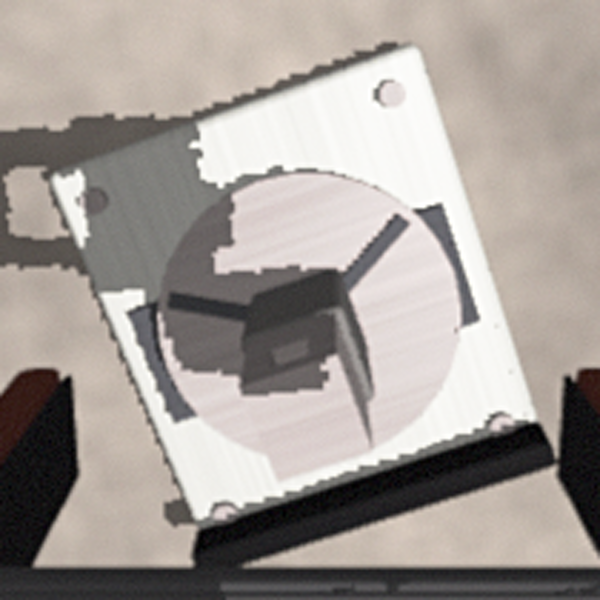

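```bash
python3 - <<'E'
from h import *
S=210/600
px=lambda u,v:(170+u*S,115+v*S)
C=[onz('w1',*px(*p),20) for p in [(50,178),(415,43),(537,422),(197,525)]]
for c in C: print(c.round(1))
print('edge len',np.linalg.norm(C[0]-C[1]),np.linalg.norm(C[1]-C[2]))
nd=C[1]-C[0]; sd=C[2]-C[1]+C[3]-C[0]
print('yaw', np.arctan2(-nd[0],nd[1]), np.arctan2(sd[1],sd[0]))
y=(np.arctan2(-nd[0],nd[1])+np.arctan2(sd[1],sd[0]))/2
ex=np.array([np.cos(y),np.sin(y),0]);ey=np.array([-ex[1],ex[0],0])
o=(C[0]+C[1])/2+85*ex; o[2]=0; print('origin',o.round(1),y, 'disc',onz('w1',*px(311,325),32))
a=cv2.imread('pics/w1c.png'); b=cv2.resize(a,(400,400)); 
out=[]
for dy in (0,8):
    im=a.copy()
    def L(p,q,c,dd=0):
        P=[proj('w1',o+ex*s[0]+ey*(s[1]+dd)+np.array([0,0,s[2]])) for s in (p,q)]
        P=[tuple(int(v) for v in ((k-np.array([170,115]))/S)) for k in P]; cv2.line(im,P[0],P[1],c,1)
    def R(h,w,z,c,dd):
        k=[(-h,-w,z),(h,-w,z),(h,w,z),(-h,w,z)]
        for i in range(4): L(k[i],k[(i+1)%4],c,dd)
    R(85,75,20,(0,0,255),0);R(16,15,126,(0,200,0),dy);R(18,18,86,(255,0,0),dy)
    k=[(-16,-6,104),(-16,6,104),(-16,6,116),(-16,-6,116)]
    for i in range(4): L(k[i],k[(i+1)%4],(0,0,255),dy)
    out.append(im[200:500,100:500])
cv2.imwrite('pics/ov.png',np.hstack(out))
E
```

```text
[493.7  55.1  20. ]
[461.8 198.1  20. ]
[617.6 232.2  20. ]
[646.   87.1  20. ]
edge len 146.55791286920055 159.49564528578438
yaw 0.2197047618921877 0.2115234011472419
origin [560.8 144.8   0. ] 0.2156140815197148 disc [560.88496817 146.68563989  32.        ]
```

View pics/ov.png

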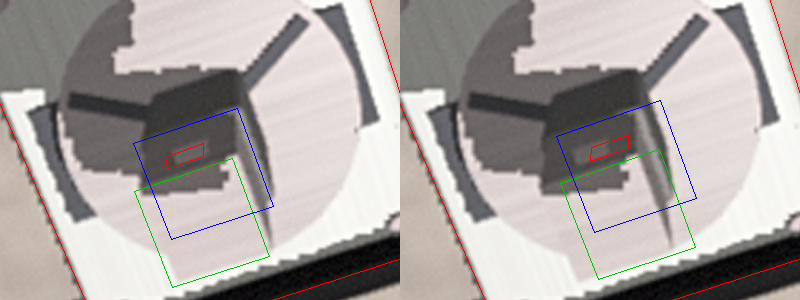

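The overlay fits the plate well, with the hole about 2 mm toward +y of the middle, so the mouth is near (544.8, 143.1, 110) and cutter yaw is 0.216. Now over to the pin.

```bash
python3 -m handwheel '[[-12,-55,0,0,0,0,0],[-12,-55,0,0,0,0,0],[-12,-55,0,0,0,0,0],[-12,-55,0,0,0,0,0],[-12,-55,0,0,0,0,0],[-11,-56,0,0,0,0,0],[0,0,0,0,0,0,0]]'; python3 - <<'E'
from h import *
d=snap('wrist','w2'); cv2.imwrite('pics/w2c.png',cv2.resize(d['frame'][110:320,170:380],(600,600),interpolation=cv2.INTER_CUBIC))
E
```

```text
t: 2.58
ee_pos: [547.1, -183.8, 222.5]
orientation: [-0.201, -3.135, 0.0]
ft_force: [0.0, 0.7, -0.5]
width: 87.7
grasp_force: 0.0
```

View pics/w2c.png

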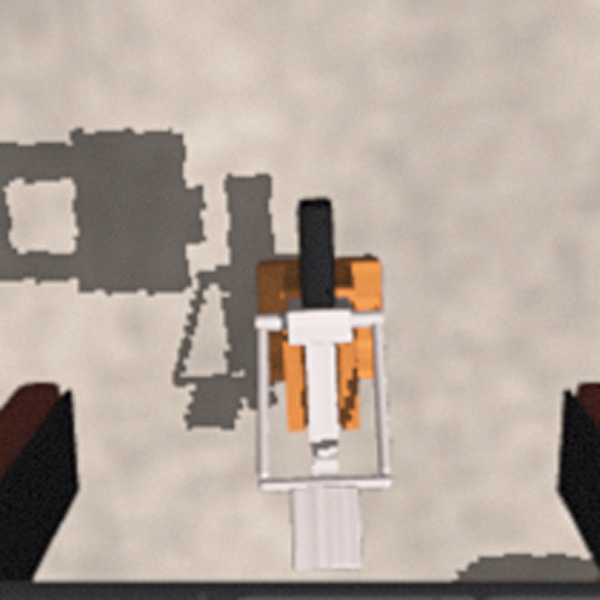

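The pin is clearly seen: grip from (315,203) to (319,308), head about (320,327), barrel end about (325,470).

```bash
python3 - <<'E'
from h import *
S=.35
w=lambda u,v,z:onz('w2',170+u*S,110+v*S,z)
a=w(315,203,71);b=w(319,306,71);s=w(322,345,67);t=w(324.5,470,66.5)
for k in (a,b,s,t): print(k.round(1))
h=w(320,327,71)
for p,q in ((a,b),(a,t),(a,h),(h,t)): print(np.linalg.norm((q-p)[:2]),np.arctan2((q-p)[1],(q-p)[0]))
E
```

```text
[ 528.9 -181.2   71. ]
[ 564.  -184.4   71. ]
[ 579.1 -185.3   67. ]
[ 626.2 -190.4   66.5]
35.20464016041859 -0.08978106711124567
97.75616778696345 -0.09339652710797203
42.63462132608248 -0.08830980416823499
55.1225246584201 -0.09733085580413978
```

```bash
python3 -m handwheel '[[0,1,50,0,0,-0.034,0],[0,0,50,0,0,0,0],[0,0,50,0,0,0,0],[0,0,19,0,0,0,0],[0,0,10,0,0,0,0.3],[0,0,0,0,0,0,0.7],[0,0,0,0,0,0,1],[0,0,0,0,0,0,1],[0,0,0,0,0,0,1],[0,0,0,0,0,0,1]]'
```

```text
t: 3.88
ee_pos: [547.8, -181.2, 44.0]
orientation: [0.143, 3.138, -0.0]
ft_force: [0.1, 0.5, 0.1]
width: 31.4
grasp_force: 0.0
```

```bash
python3 -m handwheel '[[0,0,0,0,0,0,1],[0,0,0,0,0,0,1],[0,0,0,0,0,0,1],[0,0,0,0,0,0,1],[0,0,0,0,0,0,1]]'
```

```text
t: 4.5
ee_pos: [547.7, -181.8, 43.7]
orientation: [0.143, 3.138, -0.001]
ft_force: [-1.1, -5.2, -0.4]
width: 11.9
grasp_force: 29.6
```

```bash
python3 -m handwheel '[[0,0,-10,0,0,0,1],[0,0,-30,0,0,0,1],[0,0,-45,0,0,0,1],[0,0,-11,0,0,-0.154,1],[8,0,0,0,0,-0.154,1],[8,50,0,0,0,0,1],[8,56,0,0,0,0,1],[7,56,0,0,0,0,1],[0,56,0,0,0,0,1],[0,55,0,0,0,0,1]]'
```

```text
t: 5.75
ee_pos: [457.5, 81.9, 139.9]
orientation: [0.34, -3.123, -0.001]
ft_force: [1.1, 0.0, -1.7]
width: 11.8
grasp_force: 29.9
```

```bash
python3 -m handwheel '[[0,45,0,0,0,0,1],[0,0,0,0,0,0,1],[0,0,0,0,0,0,1]]'; python3 - <<'E'
from h import *
print(sensors.get_obs()['moment'])
e=np.array(sensors.get_obs()['ee_pos']);c,s=np.cos(.2156),np.sin(.2156); d=e[:2]-[560.8,144.8]; print('cutter frame TCP',d@[c,s],d@[-s,c],e[2])
s0=snap('wrist','w3'); snap('scene','s3'); 
a=cv2.resize(s0['frame'][110:320,150:410],(520,420)); cv2.imwrite('pics/w3c.png',a)
E
```

```text
t: 6.12
ee_pos: [448.5, 123.9, 139.7]
orientation: [0.342, -3.123, 0.0]
ft_force: [-0.3, -0.9, -1.0]
width: 11.6
grasp_force: 29.9
[ 0.00422286  0.04012112 -0.02689118]
cutter frame TCP -114.15227270689651 3.6526401329221123 139.69982507475572
```

View pics/w3c.png

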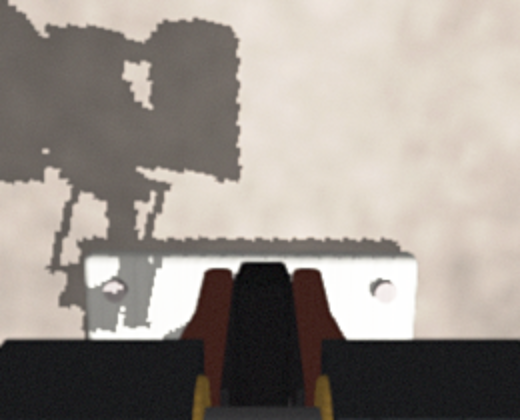

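The wrist view shows the grip centred between the pads and the cutter's near edge square to the tool, so the yaws agree. Lower to hole height and creep up to the post.

```bash
python3 -m handwheel '[[0,-2,20,0,0,0,1],[0,0,20,0,0,0,1],[0,0,8,0,0,0,1],[-4,0,0,0,0,0,1],[-4,0,0,0,0,0,1],[0,0,0,0,0,0,1],[0,0,0,0,0,0,1]]'; python3 - <<'E'
from h import *
s=snap('scene','s4'); cv2.imwrite('pics/s4c.png',cv2.resize(s['frame'][110:230,240:400],(800,600),interpolation=cv2.INTER_CUBIC))
e=np.array(sensors.get_obs()['ee_pos']);c,s=np.cos(.2156),np.sin(.2156); d=e[:2]-[560.8,144.8]; print('cutter frame TCP',d@[c,s],d@[-s,c],e[2])
E
```

```text
t: 7.1
ee_pos: [457.1, 123.8, 92.0]
orientation: [-0.341, 3.122, 0.0]
ft_force: [0.8, -0.2, -0.1]
width: 11.7
grasp_force: 29.9
cutter frame TCP -105.92750210433006 1.7025238912174174 91.94656259011991
```

View pics/s4c.png

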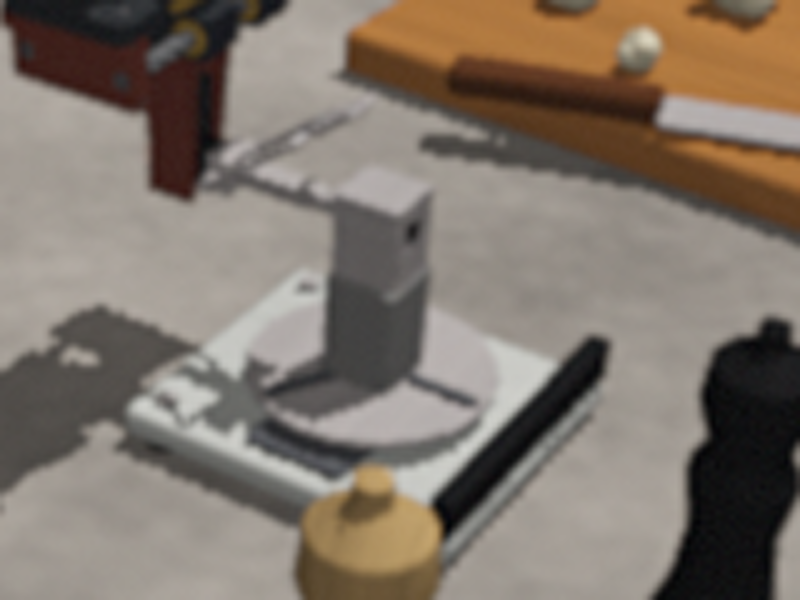

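The scene view shows the level pin held just short of the post (tip near (335,205) in the crop), ring open. Creep forward.

```bash
python3 -m handwheel '[[-2,0,0,0,0,0,1],[-2,0,0,0,0,0,1],[-2,0,0,0,0,0,1],[-1.5,0,0,0,0,0,1],[-1.5,0,0,0,0,0,1],[0,0,0,0,0,0,1]]'
```

```text
t: 7.9
ee_pos: [465.8, 125.7, 91.7]
orientation: [0.34, -3.123, 0.0]
ft_force: [0.8, 0.1, -1.6]
width: 11.6
grasp_force: 29.9
```

```bash
python3 -m handwheel '[[-1,0,0,0,0,0,1],[-1,0,0,0,0,0,1],[-1,0,0,0,0,0,1],[-1,0,0,0,0,0,1],[0,0,0,0,0,0,1]]'
```

```text
t: 8.52
ee_pos: [469.7, 126.6, 91.7]
orientation: [-0.34, 3.123, 0.0]
ft_force: [1.0, 0.5, -2.3]
width: 11.9
grasp_force: 29.9
```

```bash
python3 -m handwheel '[[-1.5,0,0,0,0,0,1],[-1.5,0,0,0,0,0,1],[-1.5,0,0,0,0,0,1],[-1.5,0,0,0,0,0,1],[0,0,0,0,0,0,1]]'
```

```text
t: 9.15
ee_pos: [475.6, 127.9, 91.7]
orientation: [-0.34, 3.123, 0.0]
ft_force: [0.1, 0.1, -1.9]
width: 12.0
grasp_force: 29.9
```

```bash
python3 -m handwheel '[[-1.5,0,0,0,0,0,1],[-1.5,0,0,0,0,0,1],[-1.5,0,0,0,0,0,1],[-1.5,0,0,0,0,0,1],[-1.5,0,0,0,0,0,1],[-1.5,0,0,0,0,0,1],[0,0,0,0,0,0,1]]'
```

```text
t: 10.02
ee_pos: [484.4, 129.8, 91.7]
orientation: [-0.341, 3.123, 0.0]
ft_force: [0.2, -0.4, -1.2]
width: 11.9
grasp_force: 29.9
```

```bash
python3 -m handwheel '[[-2,0,0,0,0,0,1],[-2,0,0,0,0,0,1],[-2,0,0,0,0,0,1],[-2,0,0,0,0,0,1],[-2,0,0,0,0,0,1],[0,0,0,0,0,0,1]]'
```

```text
t: 10.78
ee_pos: [494.2, 132.0, 91.7]
orientation: [-0.341, 3.123, 0.0]
ft_force: [-0.1, 0.2, -1.2]
width: 11.7
grasp_force: 29.9
```

```bash
python3 -m handwheel '[[-2,0,0,0,0,0,1],[-2,0,0,0,0,0,1],[-2,0,0,0,0,0,1],[-2,0,0,0,0,0,1],[-2,0,0,0,0,0,1],[0,0,0,0,0,0,1]]'
```

```text
t: 11.52
ee_pos: [504.0, 134.1, 91.7]
orientation: [-0.34, 3.123, 0.0]
ft_force: [0.2, 0.0, -2.0]
width: 11.6
grasp_force: 29.9
```

```bash
python3 -m handwheel '[[-2,0,0,0,0,0,1],[-2,0,0,0,0,0,1],[-1,0,0,0,0,0,1],[-1,0,0,0,0,0,1],[-0.5,0,0,0,0,0,1],[0,0,0,0,0,0,1]]'
```

```text
t: 12.28
ee_pos: [510.2, 135.5, 91.7]
orientation: [-0.34, 3.123, -0.0]
ft_force: [0.3, -0.8, -1.4]
width: 12.0
grasp_force: 29.9
```

```bash
python3 -m handwheel '[[-0.7,0,0,0,0,0,1],[-0.7,0,0,0,0,0,1],[0,0,0,0,0,0,1]]'
```

```text
t: 12.65
ee_pos: [511.6, 135.8, 91.7]
orientation: [-0.341, 3.123, -0.0]
ft_force: [-0.1, -1.6, -1.5]
width: 11.8
grasp_force: 29.9
```

```bash
python3 -m handwheel '[[-0.5,0,0,0,0,0,1],[-0.5,0,0,0,0,0,1],[0,0,0,0,0,0,1]]'
```

```text
t: 13.02
ee_pos: [512.5, 136.0, 91.7]
orientation: [-0.34, 3.123, -0.0]
ft_force: [0.2, -1.5, -2.4]
width: 11.9
grasp_force: 29.9
```

```bash
python3 -m handwheel '[[-0.5,0,0,0,0,0,1],[-0.5,0,0,0,0,0,1],[0,0,0,0,0,0,1]]'
```

```text
t: 13.4
ee_pos: [513.5, 136.2, 91.7]
orientation: [-0.34, 3.123, -0.0]
ft_force: [1.0, -1.4, -2.0]
width: 12.0
grasp_force: 29.9
```

```bash
python3 -m handwheel '[[-0.5,0,0,0,0,0,1],[-0.5,0,0,0,0,0,1],[0,0,0,0,0,0,1]]'
```

```text
t: 13.78
ee_pos: [513.6, 136.2, 91.5]
orientation: [0.34, -3.121, 0.0]
ft_force: [-4.5, -2.2, 2.1]
width: 11.7
grasp_force: 29.9
```

```bash
python3 -m handwheel '[[-0.5,0,0,0,0,0,1],[-0.5,0,0,0,0,0,1],[0,0,0,0,0,0,1]]'
```

```text
t: 14.15
ee_pos: [513.7, 136.2, 91.4]
orientation: [0.34, -3.119, 0.001]
ft_force: [-6.6, -4.1, 3.0]
width: 11.8
grasp_force: 30.0
```

```bash
python3 -m handwheel '[[-0.6,0,0,0,0,0,1],[-0.6,0,0,0,0,0,1],[0,0,0,0,0,0,1]]'; python3 - <<'E'
from h import *
s=snap('scene','s5'); cv2.imwrite('pics/s5c.png',cv2.resize(s['frame'][110:230,240:400],(800,600),interpolation=cv2.INTER_CUBIC))
E
```

```text
t: 14.52
ee_pos: [513.7, 136.2, 91.3]
orientation: [0.34, -3.117, 0.001]
ft_force: [-9.9, -4.9, 5.7]
width: 12.1
grasp_force: 30.0
```

View pics/s5c.png

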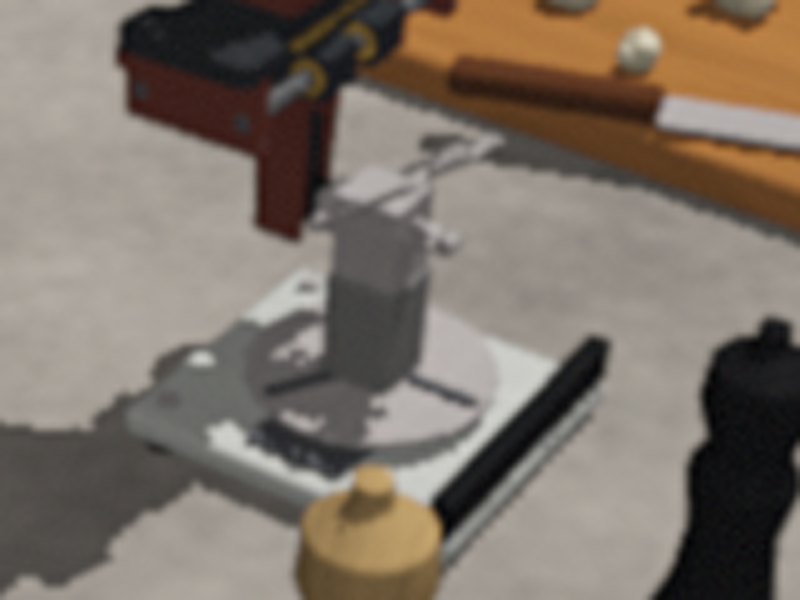

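The pin is home: the barrel protrudes beyond the post at about (445,240), with contact at the predicted shoulder position. Relax the push and release.

```bash
python3 -m handwheel '[[1.2,0,0,0,0,0,1],[1,0,0,0,0,0,1],[0,0,0,0,0,0,0.5],[0,0,0,0,0,0,0.5],[0,0,0,0,0,0,0.5],[0,0,0,0,0,0,0.5],[0,0,0,0,0,0,0.5]]'
```

```text
t: 15.45
ee_pos: [514.6, 136.5, 91.7]
orientation: [-0.341, 3.123, 0.0]
ft_force: [-0.1, 0.3, 0.4]
width: 43.9
grasp_force: 0.0
```

```bash
python3 -m handwheel '[[0,0,-20,0,0,0,0.5],[0,0,-40,0,0,0,0.5],[0,0,-40,0,0,0,0.5],[0,0,-10,0,0,0,1],[-25,0,0,0,0,0,1],[-25,0,0,0,0,0,1],[-25,0,0,0,0,0,1],[0,0,0,0,0,0,1],[0,0,0,0,0,0,1],[0,0,0,0,0,0,1]]'; python3 - <<'E'
from h import *
s=snap('scene','s6'); cv2.imwrite('pics/s6c.png',cv2.resize(s['frame'][80:230,240:440],(800,600),interpolation=cv2.INTER_CUBIC))
E
```

```text
t: 16.7
ee_pos: [586.6, 152.3, 201.3]
orientation: [0.34, -3.122, 0.0]
ft_force: [0.7, -0.5, -1.1]
width: 0.3
grasp_force: 0.0
```

View pics/s6c.png

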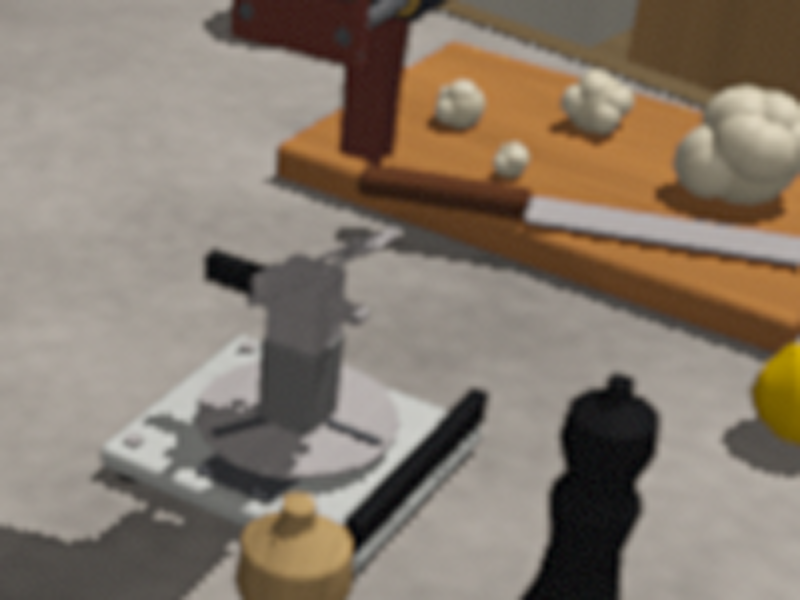

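The pin stays home after release and the ring is still open; the tab is at about (385,240), below the fingertips. That was one picture over the allowance of 10 (my miscount), so I go on by force and position only.

```bash
python3 -m handwheel '[[0,0,20,0,0,0,1],[0,0,15,0,0,0,1],[-1,0,5,0,0,0,1],[-1.5,0,4,0,0,0,1],[-1.5,0,4,0,0,0,1],[-2,0,4,0,0,0,1],[0,0,0,0,0,0,1]]'
```

```text
t: 17.62
ee_pos: [593.7, 153.9, 149.6]
orientation: [0.34, -3.123, -0.0]
ft_force: [-0.5, -0.4, 0.6]
width: 0.7
grasp_force: 0.3
```

```bash
python3 -m handwheel '[[-1.5,0,4,0,0,0,1],[-1.5,0,4,0,0,0,1],[-2,0,4,0,0,0,1],[-2,0,4,0,0,0,1],[-2.5,0,4,0,0,0,1],[-2.5,0,4,0,0,0,1],[-2.5,0,4,0,0,0,1],[0,0,0,0,0,0,1]]'
```

```text
t: 18.62
ee_pos: [607.8, 157.0, 121.3]
orientation: [0.34, -3.123, -0.0]
ft_force: [-0.2, -0.7, -0.0]
width: 0.2
grasp_force: 0.4
```

```bash
python3 -m handwheel '[[-1.5,0,3,0,0,0,1],[-1.5,0,3,0,0,0,1],[0,0,2,0,0,0,1],[0,0,0,0,0,0,1]]'
```

```text
t: 19.12
ee_pos: [611.2, 157.8, 113.9]
orientation: [-0.34, 3.122, 0.0]
ft_force: [0.7, 1.2, 1.0]
width: 0.4
grasp_force: 0.4
```

```bash
python3 -m handwheel '[[0,0,1,0,0,0,1],[0,0,1,0,0,0,1],[0,0,0,0,0,0,1]]'
```

```text
t: 19.5
ee_pos: [611.4, 157.8, 112.5]
orientation: [-0.34, 3.121, 0.0]
ft_force: [-0.9, 0.7, 7.1]
width: -0.0
grasp_force: 3.5
```

```bash
python3 -m handwheel '[[0,0,1,0,0,0,1],[0,0,1,0,0,0,1],[0,0,0,0,0,0,1]]'
```

```text
t: 19.88
ee_pos: [610.9, 157.7, 109.8]
orientation: [-0.34, 3.122, 0.0]
ft_force: [0.2, 0.4, 1.3]
width: 0.3
grasp_force: 0.6
```

```bash
python3 -m handwheel '[[0,0,1,0,0,0,1],[0,0,1,0,0,0,1],[0,0,0,0,0,0,1]]'
```

```text
t: 20.25
ee_pos: [610.0, 157.5, 107.1]
orientation: [0.34, -3.122, 0.0]
ft_force: [0.1, -0.2, 0.4]
width: 0.2
grasp_force: 0.0
```

```bash
python3 -m handwheel '[[0,0,1,0,0,0,1],[0,0,1,0,0,0,1],[0,0,1,0,0,0,1],[0,0,0,0,0,0,1]]'
```

```text
t: 20.75
ee_pos: [610.5, 157.6, 104.6]
orientation: [0.34, -3.123, 0.0]
ft_force: [-0.5, -0.8, 0.5]
width: 0.8
grasp_force: 0.5
```

```bash
python3 -m handwheel '[[0,0,1,0,0,0,1],[0,0,1,0,0,0,1],[0,0,0,0,0,0,1]]'
```

```text
t: 21.12
ee_pos: [610.6, 157.6, 102.6]
orientation: [0.341, -3.123, 0.0]
ft_force: [-0.6, -0.3, 1.5]
width: -0.2
grasp_force: 0.6
```

```bash
python3 -m handwheel '[[0,0,1,0,0,0,1],[0,0,1,0,0,0,1],[0,0,0,0,0,0,1]]'
```

```text
t: 21.5
ee_pos: [610.6, 157.7, 100.6]
orientation: [0.341, -3.123, 0.0]
ft_force: [-0.3, -0.3, 1.5]
width: 0.4
grasp_force: 0.6
```

```bash
python3 -m handwheel '[[0,0,0.8,0,0,0,1],[0,0,0.8,0,0,0,1],[0,0,0,0,0,0,1]]'
```

```text
t: 21.88
ee_pos: [610.6, 157.6, 99.0]
orientation: [0.34, -3.123, 0.0]
ft_force: [-1.0, 0.4, 1.4]
width: 0.7
grasp_force: 0.6
```

```bash
python3 -m handwheel '[[0,0,0.8,0,0,0,1],[0,0,0.8,0,0,0,1],[0,0,0,0,0,0,1]]'
```

```text
t: 22.25
ee_pos: [610.6, 157.7, 97.4]
orientation: [0.34, -3.123, -0.0]
ft_force: [-1.3, -0.2, 1.5]
width: 0.1
grasp_force: 0.7
```

```bash
python3 -m handwheel '[[0,0,0.8,0,0,0,1],[0,0,0.8,0,0,0,1],[0,0,0,0,0,0,1]]'
```

```text
t: 22.62
ee_pos: [610.6, 157.7, 95.9]
orientation: [-0.341, 3.123, 0.0]
ft_force: [-0.8, 0.0, 2.6]
width: 0.4
grasp_force: 0.8
```

```bash
python3 -m handwheel '[[0,0,-2,0,0,0,1],[0,0,-8,0,0,0,1],[0,0,-40,0,0,0,1],[0,0,-50,0,0,0,1],[0,0,-40,0,0,0,1],[0,0,0,0,0,0,1],[0,0,0,0,0,0,1]]'; python3 - <<'E'
from h import *
snap('scene','s7')
a=cv2.imread('pics/s6.png').astype(int);b=cv2.imread('pics/s7.png').astype(int)
c,s=np.cos(.2156),np.sin(.2156);ex=np.array([c,s,0]);ey=np.array([-s,c,0]);o=np.array([560.8,144.8,0])
for q in (0,.5,.74,.78,.86):
    th=.65-q
    for r in (70,78):
        u=proj('s7',o+ex*(-22+r*np.cos(th))+ey*1.8+np.array([0,0,110+r*np.sin(th)])); i=u.round().astype(int)
        m=lambda im:im[i[1]-1:i[1]+2,i[0]-1:i[0]+2].mean((0,1)).round()
        print(q,r,u.round(1),m(a),m(b))
D=(abs(a-b).max(2)>25)[130:190,290:370]; 
n,l,st,ce=cv2.connectedComponentsWithStats(D.astype('uint8'))
for k in range(1,n):
    if st[k,4]>8: print(st[k]+[290,130,0,0,0],ce[k]+[290,130])
for z in (b,):
    print('\n'.join(' '.join('%3d'%v for v in row) for row in z[146:172:1,322:352].mean(2).astype(int)))
E
```

```text
t: 23.5
ee_pos: [610.1, 157.5, 235.5]
orientation: [0.34, -3.122, 0.0]
ft_force: [-0.8, 0.3, 0.6]
width: 0.5
grasp_force: 0.0
0 70 [332.6 141.3] [128. 129. 135.] [ 92.  97. 102.]
0 78 [335.5 140.2] [126. 128. 134.] [70. 73. 77.]
0.5 70 [336.9 156.6] [136. 143. 150.] [136. 143. 149.]
0.5 78 [340.3 157.3] [134. 141. 148.] [134. 141. 147.]
0.74 70 [336.4 163.5] [133. 141. 147.] [175. 177. 183.]
0.74 78 [339.7 164.9] [131. 139. 145.] [162. 164. 170.]
0.78 70 [336.2 164.5] [134. 142. 148.] [168. 169. 176.]
0.78 78 [339.4 166.1] [132. 140. 146.] [161. 163. 169.]
0.86 70 [335.5 166.6] [134. 141. 148.] [135. 138. 143.]
0.86 78 [338.7 168.4] [135. 142. 149.] [132. 136. 142.]
[302 136  38  15 155] [320.96129032 144.18064516]
[302 152   4   4  13] [303.38461538 153.38461538]
[322 153   8   5  25] [325.32 155.2 ]
[325 159  17   9  71] [334.09859155 163.26760563]
170 168 164 160 156 153 152 152 153 154 154 155 154 152 151 151 151 152 152 151 149 148 146 147 148 148 150 148 147 145
171 174 170 161 153 150 151 151 153 155 155 155 154 152 150 149 149 151 153 154 154 153 151 149 149 148 149 148 147 1
[... 2182 characters left out ...]
 137 140 137 130 121 114 104 111 139 164 177 179 171 151 129 126 133 138 140 142 142 141 141 139 140
 89  78  76 100 127 139 140 139 139 139 136 127 115 116 136 156 162 150 130 125 132 136 136 137 138 138 139 139 137 139
 74  69  72 103 129 137 138 139 142 143 143 140 133 124 117 119 125 129 132 137 138 137 134 134 133 136 136 136 136 136
 71  69  76 109 136 141 141 141 143 142 142 141 138 136 130 125 125 134 142 141 140 136 133 132 132 133 136 135 135 135
 71  66  77 120 147 149 145 145 145 144 140 139 139 139 139 139 140 142 144 142 140 137 133 132 133 133 136 136 136 135
 71  67  85 131 161 158 153 150 148 146 143 141 141 141 142 143 143 143 142 142 140 136 135 134 134 137 138 138 136 135
```

The tab now lies where a ring angle of about 0.76 puts it. It stayed there after the finger left, so the ring is snapped and held. Handing in.

```bash
python3 -c "
from workcell import ctrl; print(ctrl.close_job())"
```

```text
the job is handed in; nothing more can be done
None
```

The pin is fully home in the post, pushed with about 12 N, and its ring is snapped and held under the barrel, pressed with about 7 N. The job was handed in at 23.5 s with the arm clear; the mills and cruet were kept well clear but not re-measured, and I viewed 11 pictures, one over the limit of 10.

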